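Shut the marked air valve under the sliding cover

TASK

Shut off the test bench's air: push the cover plate of the grey valve box all the way along onto its parking deck by its rib, then push the lever that ends in a round disc clockwise until it is fully shut at its stop. Only push with the outside of the fingers: do not pinch the rib or the disc between them or lift the cover, leave it parked, leave the plain lever as it is, and do not disturb the other things on the bench.

Things in the scene. Friction and masses are not known exactly. Their poses are not given: they have to be found in the camera images.
- box: fixed grey air shut-off box, 150 (x) x 460 (y) x 68 (z) mm, open on top, walls 5 mm; origin: centre of its underside, on the bench; x away from the robot, y along its length towards the parking deck. Ledges 10 mm wide, tops at z 58 mm, run inside both long walls and carry the cover; walls rise 10 mm above them and guide it. A pipe lies on the bench behind it, to box x 119 mm
- bay (a point): centre of the valve bay (box half y < 0), on its floor, z 4 mm. Pipes cross the bay along x below the levers, tops at z 20 mm; brass valve bodies and nuts within 27 mm of each pivot rise to z 27 mm. Axes as the box
- deck (a point): centre of the parking deck (box half y > 0, closed top) onto which the cover slides; on its top, z 56 mm. Axes as the box
- cover: loose aluminium plate, 136 (x) x 220 (y) x 4 mm, 0.3 to 0.5 kg, on the box's ledges over the valve bay; origin: centre of its underside, axes as the box. A rib 64 (x) x 12 (y) mm stands across its middle, top 26 mm above the underside. Slides with 1 to 4 N of friction along the box's y, between the end walls: origin at box y -0.112 to -0.085 at the start, +0.115 when parked at the end wall
- lever_disc (a joint): angle of the marked lever, the one with the round disc at its end: 0 = fully open, lever along its pipe, pointing to the box's -x; grows clockwise seen from above to 1.57 = shut at its stop, lever pointing to the box's +y. It stays where it is left; turning takes about 0.12 N m (about 3 N at the disc)
- disc_end (a point): centre of the disc on the marked lever, 45 mm from its pivot, at z 38 mm. The disc is a steel cylinder 26 mm across, from z 32 to 52 mm; the lever bar is steel, 12 mm wide, from z 32 to 44 mm. (heights above the bench)
- disc_pivot (a point): pivot of the marked lever, a vertical axis; this point is at z 38 mm; its axes are parallel to the box's. The pivot lies at box x +35 mm and at box y -170 or -82 mm, the other lever at the other of the two
- lever_plain (a joint): angle of the other lever, a plain straight bar with no disc; same meaning as for lever_disc
- plain_end (a point): point on the plain lever 45 mm from its pivot, mid bar, z 38 mm; the bar ends 7 mm further out, is 12 mm wide and spans z 32 to 44 mm
- fitting: loose brass pipe union, 28 mm across, 38 mm tall, standing on the bench in front of (robot side of) the box; origin: centre of its underside
- screwdriver: loose screwdriver lying on the bench in front of the box; origin: on its length, under it
- jar: loose glass jar with steel lid, 56 mm across, 70 mm tall, behind the box; origin: centre of its underside
- dial: loose round recorder dial, 96 mm across, 39 mm tall with its stud, behind the box; origin: centre of its underside
- cap: loose small white plastic cap, 22 mm across, 16 mm tall, behind the box; origin: centre of its underside
- drum: loose black open instrument casing, about 124 mm across, 85 mm tall, on the right of the bench; origin: centre of its underside
- pliers: loose pliers with blue handles, about 140 mm long, 16 mm high, on the left of the bench; origin: where the two halves cross

How it is judged:
On the way, in this order (a step that is already met when the one before it is completed fails the run):
1. the cover has been slid onto the parking deck (y of cover in the frame of box above 0.095 m and height (world z) of cover below 0.064 m), for 0.2 s.
2. the lever with the disc has been pushed shut (value of joint lever_disc above 1.46 rad and y of cover in the frame of box above 0.095 m), for 0.2 s.
At the end, for the whole second after the job is handed in: the cover rests flat on the ledges within 20 mm of the parked end (its origin beyond box y 95 mm), the disc lever reads over 1.46 rad, the plain lever's end has moved less than 12 mm, and every bystander is within 25 mm of where it stood (all of step 2 and height (world z) of cover below 0.064 m and distance of plain_end from where it was at the start of the episode below 0.012 m and linear speed of cover below 0.01 m/s and angle between cover's own z axis and vertical below 0.05 rad and distance of each of fitting, screwdriver, jar, dial, cap, drum, pliers from where it was at the start of the episode below 0.025 m); the robot touches nothing.
It fails at once if the cover's rib is taken between the fingers (x of the grasp point in the frame of cover between -0.04 and 0.04 m and y of the grasp point in the frame of cover between -0.006 and 0.006 m and z of the grasp point in the frame of cover below 0.041 m).
It fails at once if the lever's disc is taken between the fingers (horizontal distance between the grasp point and disc_end below 0.009 m and height (world z) of the grasp point below 0.066 m).
It fails at once if the cover is lifted off its ledges or tipped (height (world z) of cover above 0.068 m or angle between cover's own z axis and vertical above 0.12 rad).
It fails at once if the plain lever is moved (distance of plain_end from where it was at the start of the episode above 0.015 m).
It fails at once if a bystander is lifted, carried or knocked away (distance of any of fitting, screwdriver, jar, dial, cap, drum, pliers from where it was at the start of the episode above 0.03 m).
It also fails if it takes over 53 s, if anything falls off the work surface, if the arm or the gripper's body presses on something with over 40 N, if the wrist force passes 120 N, or if a joint passes its speed limit or range.

ROBOT

A 6-joint arm with a two-finger parallel gripper is mounted at the origin on the work surface. World frame = base frame: x ahead of the robot, y to its left, z up, the work surface at z = 0. Lengths are in m, angles in rad, forces in N, time in s.
With the tool pointing down it reaches from about 0.3 to 0.775 m from the base axis. Payload 14.6 kg.
Tool frame: the origin (TCP) lies on the centre line of the jaws, within the pads' length; the fingertips stand 25 mm ahead of it and the grasp point (between the pads) lies 6 mm ahead of it (ctrl.tip_reach is the distance from the TCP to the fingertips, in m); z points along the fingers, y is the line along which they close (so a half turn about z gives the same grasp; the last joint's range is limited). The gripper opens to 94 mm and grips with 3 to 60 N. Pads are 16 mm wide; open, the fingers measure 119 mm over their backs; the gripper's body (75 mm by 177 mm) begins 78 mm behind the grasp point.
Start: joints at [1.248, 0.3, 1.521, -0, 1.321, -0.067], TCP at [0.139, 0.532, 0.23] pointing down, gripper open.
Joint ranges: [-3.03, 3.03], [-0.79, 2.21], [0.23, 2.52], [-1.04, 4.18], [0, 3.07], [-2.55, 2.55]. Speed limits (rad/s): [2.22, 2.22, 2.57, 3.14, 3.14, 3.14].

INTERFACE

Orientations are given as [roll, pitch, yaw] about the fixed x, y, z axes, in that order (R = Rz(yaw) Ry(pitch) Rx(roll)).
In Python, from station import ctrl gives the robot as it stands. The module is installed in compiled form; this text tells all that it offers.
- The arm moves only by the tool apply_moves, never from a script. Its argument "deltas" is a list of rows, each a list of 7 numbers: the closure in counts, from 0 (fully open) to 255 (shut), then the shift along the world's x, y, z in cm, then the turn, a rotation vector about the world's x, y, z in rad. In form: [[jaw, tx, ty, tz, ax, ay, az], ...]. A call has 1 to 10 rows; each row shifts and turns the commanded pose from where the row before left it; what a row does not reach is not made up. A row lasts 1/10 s, in which the tool goes at most 50 mm and 8.59 degrees, less where a joint would pass 70% of its speed; a pose out of reach is approached as far as the arm can. A call with a gripper value outside its range is refused whole. The fingers move at their own pace and stop on an object; "grip_force" is the grip in N (left out, the last holds). Time passes only in rows, so rows that do not move let the fingers close. It gives the time, the measured TCP pose, the force, the opening and the grip force at its end, in the units of the state.
- ctrl.get_obs(): the state, without advancing time (a new reading comes with each control period).
- ctrl.camera(name): name is "scene" or "top" or "wrist"; returns a dict with "img" (400x640x3 uint8, red, green, blue), "K" (3x3 intrinsics, pixels), "pose" (4x4, takes a point from camera to world coordinates); the wrist camera has in their place "hand_eye" (4x4, takes a point from camera to tool coordinates, whose origin is the TCP and whose axes are the flange's). Camera axes: x right, y up, looking along -z (the intrinsics and any distortion apply to the point x, -y, -z); pixel columns grow to the right and rows downward; lengths in m; the calibration is good to about 2 mm. A picture is of the moment at which its call begins: read the wrist's pose just before it. There is no depth.
- ctrl.hand_in(): hands the job in; it is judged then, once.
The state is a dict: "time_s": time; "qpos": joint angles; "joint_vel": joint speeds; "tau": joint torques, N m; "ee_pos": TCP position; "eef_rot": TCP orientation; "force": force on the tool from outside, world axes, zero at the start; "moment": the same for the moment, N m; "grip_width": finger opening in m; "grip_force": force on a finger pad.
Only numpy, scipy, OpenCV 4.12 (cv2) and the standard library are available. Lean on these libraries where they do the work, as an engineer would, in place of code of your own. Each camera call takes 0.05 s, during which the arm holds its last target. There are 200 camera calls.

## Working session

There is one attempt and no reset: what is moved stays moved. The work goes in short steps, Python scripts to look and compute and a tool call to move; the robot and the scene stay as the last step left them, time stands still between calls to the robot, and variables do not carry over. Pictures are saved under pics/ and viewed, at most 10 in all, crops included, and the job is handed in when it is done.

Besides the shell and the picture viewer there is one more tool, called after "Emit:" by a JSON object that holds its "fn" and its "kwargs". apply_moves: Moves the arm, as the interface text tells. Its arguments: {"type":"object","properties":{"deltas":{"type":"array"},"grip_force":{"type":"number"}},"required":["deltas"]}

```bash
mkdir -p pics; cat > h.py <<'E'
import numpy as np, cv2
from station import ctrl
from scipy.spatial.transform import Rotation as R
def px2w(c,u,v,z,pose=None):
    P=c["pose"] if pose is None else pose
    K=c["K"]; d=np.array([(u-K[0,2])/K[0,0],-(v-K[1,2])/K[1,1],-1.])
    d=P[:3,:3]@d; o=P[:3,3]; return o+d*(z-o[2])/d[2]
def w2px(c,p,pose=None):
    P=c["pose"] if pose is None else pose
    q=P[:3,:3].T@(np.array(p)-P[:3,3]); K=c["K"]
    return K[0,0]*q[0]/-q[2]+K[0,2], K[1,1]*-q[1]/-q[2]+K[1,2]
def save(c,n): cv2.imwrite("pics/"+n,c["img"][:,:,::-1])
E
python3 - <<'E'
from h import *
o=ctrl.get_obs();print(o["ee_pos"],o["eef_rot"],o["time_s"],o["force"],ctrl.tip_reach)
for n in("top","scene"):
    c=ctrl.camera(n);save(c,n+"0.png");print(n,c.keys(),c["K"].tolist(),c["pose"].round(3).tolist())
    np.save(n+".npy",c,allow_pickle=True)
E
```

```text
[0.13908571 0.53187155 0.22987635] [-3.14039021e+00 -8.12624463e-05  2.88577962e+00] 0.0 [ 0.48917928  0.3367161  -0.39163659] 0.025
top dict_keys(['img', 'K', 'pose']) [[395.07968700784085, 0.0, 321.69637385611617], [0.0, 395.07968700784085, 196.90105206254557], [0.0, 0.0, 1.0]] [[0.019, 0.992, -0.125, 0.48], [-0.999, 0.022, 0.023, -0.014], [0.026, 0.125, 0.992, 1.144], [0.0, 0.0, 0.0, 1.0]]
scene dict_keys(['img', 'K', 'pose']) [[493.44924141892403, 0.0, 320.8688159242723], [0.0, 493.44924141892403, 207.3496790097925], [0.0, 0.0, 1.0]] [[-0.696, -0.59, 0.409, 1.09], [0.718, -0.569, 0.4, 0.466], [-0.003, 0.572, 0.82, 1.057], [0.0, 0.0, 0.0, 1.0]]
```

View pics/top0.png

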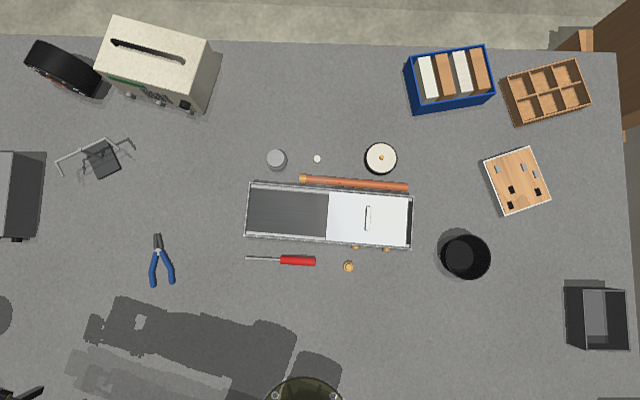

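View pics/scene0.png

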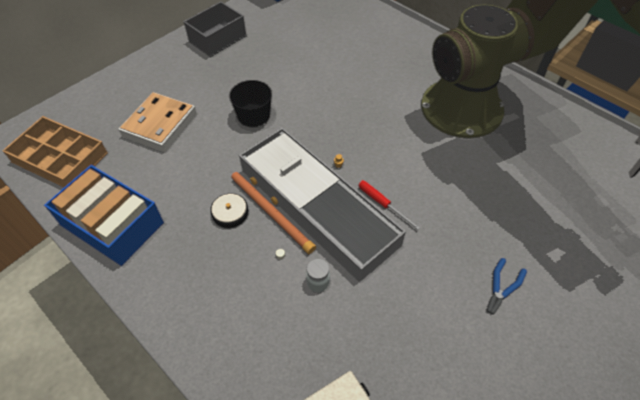

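The top view shows the box at about (245–412, 182–248), with the cover and rib at about (368,218) and the deck on the left. I'll enlarge it to measure the corners.

```bash
python3 - <<'E'
import cv2
a=cv2.imread("pics/top0.png")[170:260,235:425]
cv2.imwrite("pics/c1.png",cv2.resize(a,None,fx=4.2,fy=4.2,interpolation=cv2.INTER_CUBIC))
E
```

```text
(no output)
```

View pics/c1.png

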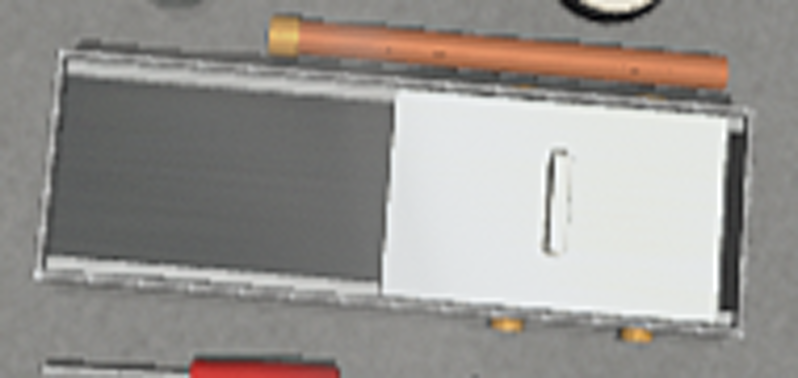

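```bash
cat >> h.py <<'E'
BX=None
E
python3 - <<'E'
from h import *
c=np.load("top.npy",allow_pickle=True).item()
f=lambda u,v,z:px2w(c,235+u/4.2,170+v/4.2,z)
P=np.array([f(62,52,.068),f(748,112,.068),f(742,335,.068),f(37,278,.068)])
print(P.round(4))
B=np.array([[.075,.23],[.075,-.23],[-.075,-.23],[-.075,.23]])
# rigid fit
q=P[:,:2];m=q.mean(0);H=B.T@(q-m);U,S,V=np.linalg.svd(H);Rm=V.T@U.T
th=np.arctan2(Rm[1,0],Rm[0,0]);print("centre",m,"yaw",th);print((q-m-(B@Rm.T)).round(4))
Tb=lambda w:(Rm.T@(w[:2]-m)).round(4)
for n,u,v,z in[("cov far L",398,92,.062),("near L",383,293,.062),("ribtop",565,150,.084),("rib bot",560,252,.084),("rib left top",555,152,.084),("ribleftbot",546,252,.084),("rib right top",573,150,.084),("cov R",727,115,.062),("covRn",718,318,.062)]:
    w=f(u,v,z);print(n,w.round(4),Tb(w))
for n,u,v,z in[("jar",277,157,.07),("cap",317,159,.016),("dial",381,158,.03),("fit",348,267,.038),("sdtip",246,258,.01),("sdhandle",315,261,.015)]:
    w=px2w(c,u,v,z);print(n,w.round(3),Tb(w))
E
```

```text
[[ 0.6512  0.1595  0.068 ]
 [ 0.6218 -0.2911  0.068 ]
 [ 0.4764 -0.2858  0.068 ]
 [ 0.504   0.1693  0.068 ]]
centre [ 0.56336003 -0.06200871] yaw -0.061765631288970245
[[-0.0012 -0.0034]
 [-0.0022  0.0051]
 [ 0.0021  0.0012]
 [ 0.0013 -0.0028]]
cov far L [ 0.6307 -0.0609  0.062 ] [0.0671 0.0053]
near L [ 0.4989 -0.0534  0.062 ] [-0.0649  0.0047]
ribtop [ 0.5924 -0.1682  0.084 ] [ 0.0355 -0.1042]
rib bot [ 0.5268 -0.1652  0.084 ] [-0.0301 -0.1053]
rib left top [ 0.5909 -0.1617  0.084 ] [ 0.0337 -0.0978]
ribleftbot [ 0.5266 -0.1563  0.084 ] [-0.0309 -0.0963]
rib right top [ 0.5925 -0.1733  0.084 ] [ 0.0359 -0.1093]
cov R [ 0.6203 -0.2787  0.062 ] [ 0.0702 -0.2127]
covRn [ 0.487  -0.2717  0.062 ] [-0.0632 -0.214 ]
jar [0.724 0.087 0.07 ] [0.1508 0.1588]
cap [ 0.733 -0.024  0.016] [0.167  0.0483]
dial [ 0.737 -0.209  0.03 ] [ 0.1828 -0.1357]
fit [ 0.426 -0.116  0.038] [-0.1341 -0.0623]
sdtip [0.444 0.17  0.01 ] [-0.1333  0.2246]
sdhandle [ 0.44  -0.025  0.015] [-0.1259  0.0297]
```

Emit:
{"fn": "apply_moves", "kwargs": {"deltas": [[255,2,-3.7,0,0,0,0.01],[255,2,-3.7,0,0,0,0.01],[255,2,-3.7,0,0,0,0.01],[255,2,-3.7,0,0,0,0.01],[255,2,-3.7,0,0,0,0.01],[255,2,-3.7,0,0,0,0.01],[255,2,-3.7,0,0,0,0.01],[255,2,-3.7,0,0,0,0.01],[255,2,-3.7,0,0,0,0.01],[255,2,-3.7,0,0,0,0.01]], "grip_force": 5}}

```text
time_s: 1.1
ee_pos: [0.3395, 0.1605, 0.2305]
eef_rot: [3.142, 0.0, 2.986]
force: [1.5, 0.6, 0.3]
grip_width: 0.0176
grip_force: 0.0
```

Emit:
{"fn": "apply_moves", "kwargs": {"deltas": [[255,2,-3.7,0,0,0,0.01],[255,2,-3.7,0,0,0,0.01],[255,2,-3.7,0,0,0,0.01],[255,2,-3.7,0,0,0,0.01],[255,2,-3.7,0,0,0,0.01],[255,2,-3.7,0,0,0,0.01],[255,2,-3.7,0,0,0,0.01],[255,2,-3.7,0,0,0,0.01],[255,2,-3.7,0,0,0,0.01],[255,0,0,0,0,0,0]]}}

```text
time_s: 2.1
ee_pos: [0.52, -0.1743, 0.2292]
eef_rot: [-3.142, -0.001, 3.073]
force: [0.5, 0.2, 0.1]
grip_width: 0.0007
grip_force: 0.0
```

```bash
cat >> h.py <<'E'
def wrist():
    o=ctrl.get_obs();c=ctrl.camera("wrist")
    T=np.eye(4);T[:3,:3]=R.from_euler("xyz",o["eef_rot"]).as_matrix();T[:3,3]=o["ee_pos"]
    c["pose"]=T@c["hand_eye"];return c
E
python3 - <<'E'
from h import *
c=wrist();save(c,"w1.png");np.save("w1.npy",c,allow_pickle=True);print(c["hand_eye"].round(3),c["K"][0])
E
```

```text
[[ 0.001  0.968  0.253  0.074]
 [ 1.    -0.002 -0.     0.   ]
 [ 0.     0.253 -0.968 -0.154]
 [ 0.     0.     0.     1.   ]] [306.20274111   0.         317.46324216]
```

View pics/w1.png

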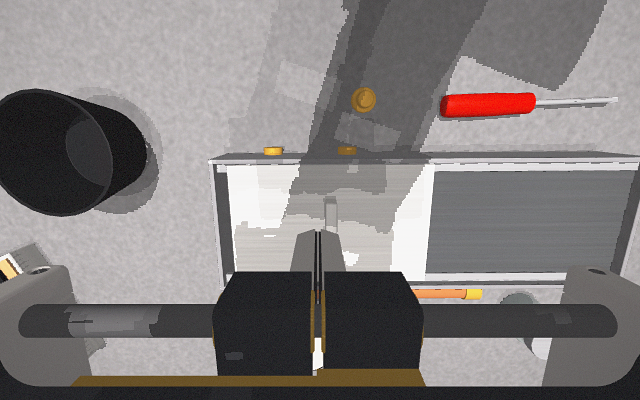

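The wrist view shows the rib's near end at (331,197), the cover's near corners at about (227,165) and (427,165), and the box's near-left top corner at (210,160).

```bash
python3 - <<'E'
from h import *
c=np.load("w1.npy",allow_pickle=True).item()
m=np.array([.56336,-.062]);th=-.0618;Rm=np.array([[np.cos(th),-np.sin(th)],[np.sin(th),np.cos(th)]])
for n,u,v,z in[("corner",210,160,.068),("covL",228,165,.062),("covR",427,165,.062),("ribL",325,197,.084),("ribR",337,197,.084)]:
    w=px2w(c,u,v,z);print(n,w.round(4),(Rm.T@(w[:2]-m)).round(4))
E
```

```text
corner [ 0.476  -0.2819  0.068 ] [-0.0736 -0.2249]
covL [ 0.483 -0.266  0.062] [-0.0676 -0.2086]
covR [ 0.497  -0.0572  0.062 ] [-0.0665  0.0007]
ribL [ 0.5191 -0.1665  0.084 ] [-0.0378 -0.107 ]
ribR [ 0.5199 -0.1544  0.084 ] [-0.0377 -0.095 ]
```

Emit:
{"fn": "apply_moves", "kwargs": {"deltas": [[255,1.7,-1.6,0,0,0,0],[255,1.6,-1.6,0,0,0,0],[255,0,0,-3,0,0,0],[255,0,0,-3,0,0,0],[255,0,0,-3,0,0,0],[255,0,0,-2.5,0,0,0],[255,0,0,-1.4,0,0,0],[255,0,0,-0.7,0,0,0],[255,0,0,0,0,0,0]]}}

```text
time_s: 3.05
ee_pos: [0.5521, -0.2025, 0.0944]
eef_rot: [3.141, -0.0, 3.076]
force: [0.0, -0.1, -0.3]
grip_width: 0.0004
grip_force: 0.0
```

Emit:
{"fn": "apply_moves", "kwargs": {"deltas": [[255,0.06,1,0,0,0,0],[255,0.06,1,0,0,0,0],[255,0.06,1,0,0,0,0],[255,0.06,1,0,0,0,0],[255,0.06,1,0,0,0,0],[255,0.06,1,0,0,0,0]]}}

```text
time_s: 3.65
ee_pos: [0.556, -0.1422, 0.0948]
eef_rot: [-3.141, 0.001, 3.076]
force: [0.4, -4.7, 3.4]
grip_width: 0.0004
grip_force: 2.2
```

Emit:
{"fn": "apply_moves", "kwargs": {"deltas": [[255,0.1,1.6,0,0,0,0],[255,0.1,1.6,0,0,0,0],[255,0.1,1.6,0,0,0,0],[255,0.1,1.6,0,0,0,0],[255,0.1,1.6,0,0,0,0],[255,0.1,1.6,0,0,0,0],[255,0.1,1.6,0,0,0,0],[255,0.1,1.6,0,0,0,0],[255,0.1,1.6,0,0,0,0],[255,0.1,1.2,0,0,0,0]]}}

```text
time_s: 4.65
ee_pos: [0.5657, 0.0143, 0.0945]
eef_rot: [-3.141, -0.0, 3.076]
force: [-0.2, -5.6, 4.4]
grip_width: 0.0002
grip_force: 2.5
```

Emit:
{"fn": "apply_moves", "kwargs": {"deltas": [[255,0,0.5,0,0,0,0],[255,0,0.4,0,0,0,0],[255,0,0.2,0,0,0,0]]}}

```text
time_s: 4.95
ee_pos: [0.5657, 0.0241, 0.0945]
eef_rot: [-3.141, -0.0, 3.076]
force: [0.2, -5.9, 3.9]
grip_width: 0.0003
grip_force: 2.6
```

Emit:
{"fn": "apply_moves", "kwargs": {"deltas": [[255,0,0.4,0,0,0,0],[255,0,0.3,0,0,0,0],[255,0,0.3,0,0,0,0]]}}

```text
time_s: 5.25
ee_pos: [0.5658, 0.0339, 0.0945]
eef_rot: [-3.141, 0.0, 3.075]
force: [0.3, -4.4, 3.6]
grip_width: 0.0002
grip_force: 2.3
```

Emit:
{"fn": "apply_moves", "kwargs": {"deltas": [[255,0,0.2,0,0,0,0],[255,0,0.2,0,0,0,0]]}}

```text
time_s: 5.45
ee_pos: [0.5657, 0.0371, 0.0944]
eef_rot: [-3.14, -0.0, 3.076]
force: [-0.9, -21.4, 5.5]
grip_width: 0.0004
grip_force: 11.0
```

The force rose to 21 N, so the cover is at the end wall. I'll back off, rise and look.

Emit:
{"fn": "apply_moves", "kwargs": {"deltas": [[255,0,-0.5,0,0,0,0],[255,0,-1.5,0,0,0,0],[255,0,0,3,0,0,0],[255,0,0,4,0,0,0],[255,0,0,4,0,0,0],[255,0,0,4,0,0,0],[255,0,0,0,0,0,0]]}}

```text
time_s: 6.15
ee_pos: [0.5671, 0.0175, 0.2497]
eef_rot: [3.141, 0.008, 3.076]
force: [-0.9, 1.0, -0.5]
grip_width: 0.0008
grip_force: 0.0
```

```bash
python3 - <<'E'
from h import *
c=wrist();t=ctrl.camera("top");np.save("w2.npy",c,allow_pickle=True);np.save("t2.npy",t,allow_pickle=True)
a=cv2.resize(t["img"][170:260,235:425],(760,360),interpolation=cv2.INTER_CUBIC)
b=cv2.resize(c["img"],(760,475))[:240]
cv2.imwrite("pics/c2.png",np.vstack([a,b])[:,:,::-1])
E
```

```text
(no output)
```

View pics/c2.png

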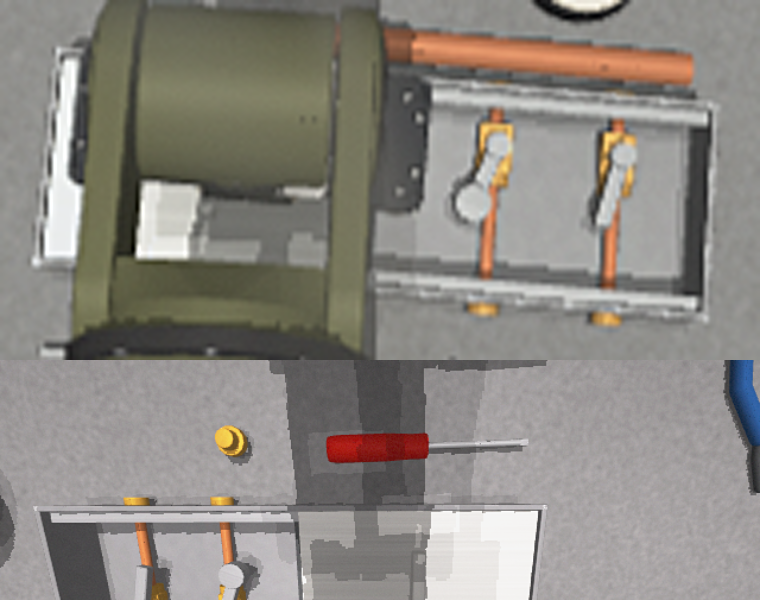

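Top crop: the disc is at (473,203), its pivot at (499,144), the plain pivot at (624,153) and the plain tip at (604,222). So the disc lever is the one at box y −82.

```bash
python3 - <<'E'
from h import *
c=np.load("t2.npy",allow_pickle=True).item();w=np.load("w2.npy",allow_pickle=True).item()
m=np.array([.5634,-.059]);th=-.064;Rm=np.array([[np.cos(th),-np.sin(th)],[np.sin(th),np.cos(th)]])
f=lambda u,v,z:px2w(c,235+u/4,170+v/4,z)
g=lambda u,v,z:px2w(w,u*640/760,(v-360)*400/475,z)
for n,p in[("disc",f(473,203,.052)),("piv",f(499,144,.05)),("ppiv",f(624,153,.05)),("ptip",f(604,222,.044)),("Wdisc",g(231,577,.052)),("Wptip",g(144,567,.044)),("cNL",g(38,508,.068)),("cNR",g(545,505,.068))]:
    print(n,p.round(4),(Rm.T@(p[:2]-m)).round(4))
print("ideal pivots",[(m+Rm@[.035,y]).round(4) for y in(-.082,-.17)])
E
```

```text
disc [ 0.5529 -0.1278  0.052 ] [-0.0061 -0.0693]
piv [ 0.5946 -0.1458  0.05  ] [ 0.0367 -0.0846]
ppiv [ 0.5902 -0.2333  0.05  ] [ 0.0379 -0.1723]
ptip [ 0.5421 -0.2204  0.044 ] [-0.0109 -0.1624]
Wdisc [ 0.5538 -0.1252  0.052 ] [-0.0054 -0.0667]
Wptip [ 0.5395 -0.2135  0.044 ] [-0.014  -0.1557]
cNL [ 0.4776 -0.28    0.068 ] [-0.0714 -0.226 ]
cNR [0.5042 0.1722 0.068 ] [-0.0738  0.2269]
ideal pivots [array([ 0.5931, -0.1431]), array([ 0.5875, -0.2309])]
```

Emit:
{"fn": "apply_moves", "kwargs": {"deltas": [[255,-0.5,-3.7,0,0,0,0],[255,-0.5,-3.7,0,0,0,0],[255,-0.5,-3.7,0,0,0,0],[255,-0.5,-3.8,0,0,0,0],[255,-0.5,-3.8,0,0,0,0],[255,0,0,-3.5,0,0,0],[255,0,0,-3.5,0,0,0],[255,0,0,-3,0,0,0],[255,0,0,0,0,0,0]]}}

```text
time_s: 7.15
ee_pos: [0.5383, -0.1684, 0.1392]
eef_rot: [3.139, -0.009, 3.075]
force: [-0.3, 0.1, 0.4]
grip_width: 0.0006
grip_force: 0.0
```

```bash
python3 - <<'E'
from h import *
c=wrist();t=ctrl.camera("top")
a=cv2.resize(t["img"][170:260,235:425],(760,360),interpolation=cv2.INTER_CUBIC)
b=c["img"][:,:][100:340]
b=cv2.resize(b,(640,240)); b=np.hstack([b,np.zeros((240,120,3),np.uint8)])
cv2.imwrite("pics/c3.png",np.vstack([a,b])[:,:,::-1])
E
```

```text
(no output)
```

View pics/c3.png

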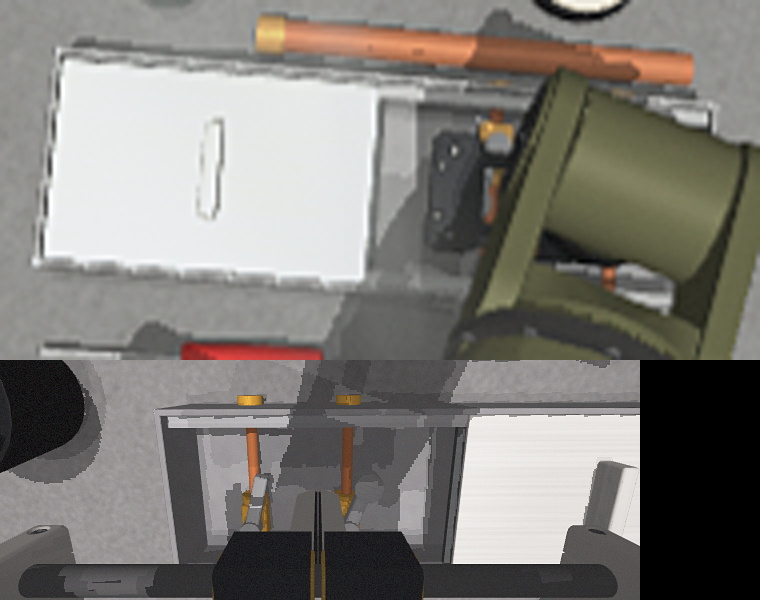

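Cover parked against the end wall; the fingers (wrist image, columns 296–344) sit clear between the plain lever (262) and the disc (372). Descending.

Emit:
{"fn": "apply_moves", "kwargs": {"deltas": [[255,0.4,0,0,0,0,0],[255,0,0,-2.5,0,0,0],[255,0,0,-2.5,0,0,0],[255,0,0,-1.5,0,0,0],[255,0,0,0,0,0,0],[255,0,0,0,0,0,0]]}}

```text
time_s: 7.85
ee_pos: [0.5454, -0.1691, 0.0806]
eef_rot: [-3.141, 0.001, 3.076]
force: [1.1, -0.1, 0.2]
grip_width: 0.0007
grip_force: 0.0
```

Emit:
{"fn": "apply_moves", "kwargs": {"deltas": [[255,-0.3,0,-0.7,0,0,0],[255,0,0,-0.6,0,0,0],[255,0,0,-0.5,0,0,0],[255,0,0,0,0,0,0]]}}

```text
time_s: 8.25
ee_pos: [0.5415, -0.1688, 0.0608]
eef_rot: [3.141, -0.001, 3.076]
force: [-0.3, -0.3, -0.6]
grip_width: 0.0006
grip_force: 0.0
```

Emit:
{"fn": "apply_moves", "kwargs": {"deltas": [[255,0,0.7,0,0,0,0],[255,0,0.7,0,0,0,0],[255,0,0.6,0,0,0,0],[255,0,0.6,0,0,0,0],[255,0,0.6,0,0,0,0]]}}

```text
time_s: 8.75
ee_pos: [0.5419, -0.1366, 0.0617]
eef_rot: [-3.141, 0.001, 3.076]
force: [-0.3, -3.3, 0.7]
grip_width: 0.0002
grip_force: 1.3
```

Emit:
{"fn": "apply_moves", "kwargs": {"deltas": [[255,0,0.5,0,0,0,0],[255,0.3,0.6,0,0,0,0],[255,0.3,0.6,0,0,0,0],[255,0.4,0.6,0,0,0,0],[255,0.5,0.5,0,0,0,0],[255,0.6,0.5,0,0,0,0]]}}

```text
time_s: 9.35
ee_pos: [0.5631, -0.1034, 0.0613]
eef_rot: [3.141, -0.0, 3.076]
force: [-2.0, -1.8, -0.3]
grip_width: 0.0005
grip_force: 1.2
```

Emit:
{"fn": "apply_moves", "kwargs": {"deltas": [[255,0.5,0.3,0,0,0,0],[255,0.5,0.2,0,0,0,0],[255,0.2,0.1,0,0,0,0]]}}

```text
time_s: 9.65
ee_pos: [0.5752, -0.0977, 0.0613]
eef_rot: [-3.142, -0.0, 3.076]
force: [-7.2, -3.9, 0.3]
grip_width: 0.0003
grip_force: 3.3
```

Emit:
{"fn": "apply_moves", "kwargs": {"deltas": [[255,0.2,0,0,0,0,0],[255,0.1,0,0,0,0,0],[255,0,0,0,0,0,0]]}}

```text
time_s: 9.95
ee_pos: [0.5758, -0.0978, 0.0611]
eef_rot: [3.141, -0.006, 3.076]
force: [-18.8, 1.0, 9.3]
grip_width: 0.0002
grip_force: 9.4
```

It's at its stop (19 N). Back off, rise, check.

Emit:
{"fn": "apply_moves", "kwargs": {"deltas": [[255,-0.5,0,0,0,0,0],[255,-1.5,0,0,0,0,0],[255,0,0,3,0,0,0],[255,0,0,4,0,0,0],[255,0,0,4,0,0,0],[255,0,0,4,0,0,0],[255,-4,0,4,0,0,0],[255,-4,0,0,0,0,0],[255,-4,0,0,0,0,0],[255,-4,0,0,0,0,0]]}}

```text
time_s: 10.95
ee_pos: [0.4011, -0.0977, 0.247]
eef_rot: [3.142, 0.002, 3.076]
force: [-0.6, -1.4, 0.9]
grip_width: 0.0005
grip_force: 0.0
```

Emit:
{"fn": "apply_moves", "kwargs": {"deltas": [[255,0,0,0,0,0,0],[255,0,0,0,0,0,0],[255,0,0,0,0,0,0]]}}

```text
time_s: 11.25
ee_pos: [0.4033, -0.098, 0.2471]
eef_rot: [-3.142, 0.001, 3.076]
force: [0.4, -1.3, 0.1]
grip_width: 0.0006
grip_force: 0.0
```

```bash
python3 - <<'E'
from h import *
t=ctrl.camera("top");s=ctrl.camera("scene")
a=cv2.resize(t["img"][130:280,130:510],(790,312),interpolation=cv2.INTER_CUBIC)
b=cv2.resize(s["img"][120:280,180:440],(455,280),interpolation=cv2.INTER_CUBIC)
b=np.hstack([b,np.zeros((280,335,3),np.uint8)])
cv2.imwrite("pics/c4.png",np.vstack([a,b])[:,:,::-1])
E
```

```text
(no output)
```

View pics/c4.png

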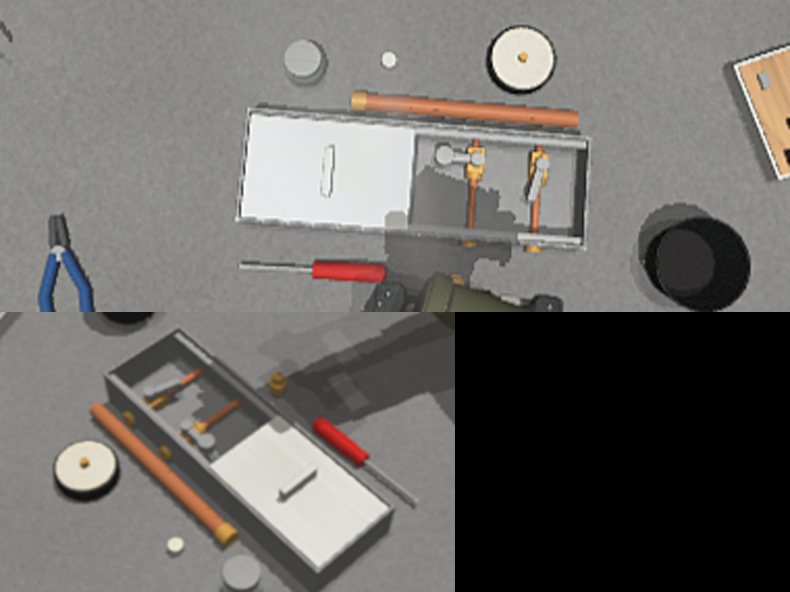

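The picture shows the cover parked and flat. The disc lever runs from (478,159) to (444,156), along the box's +y, so it's shut. The plain lever and the other things are where they were.

```bash
python3 -c "
from station import ctrl
print(ctrl.hand_in())"
```

```text
the job is handed in; nothing more can be done
None
```

I slid the cover onto its parking deck up to the end wall, pushed the disc lever clockwise to its stop, and handed the job in at about 11 s of robot time. The last pictures show the plain lever and the bystanders where they were; the hand-in returned no verdict.

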